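# Index the cutter five clicks and gauge the tooth

## Task

Move the tool arbor that stands in the lever's way into the free end of the cardboard tray, standing upright. Then push the indexing lever clockwise (seen from above) by exactly five clicks, without going past the fifth. Finally press the sprung gauge arm all the way down, ease it slowly back up without letting it snap, and leave everything else where it was.

Things in the scene. Friction and masses are not known exactly. Their poses are not given: they have to be found in the camera images.
- axis (a point): Point on the upright turning axis of the green indexing fixture, 50 mm above the bench. Fixed; x points from the axis to the gauge arm's tower, z up. Round body 164 mm across at its foot, 46 mm high; on it turn a disc 136 mm across (top at 57 mm) and an 18-tooth cutter 90 mm across (top at 87 mm; 34 mm hub to 101 mm). The lever sweeps the half away from the tower, 80 degrees either side of -x.
- lever (a point): Point on the flat steel indexing lever, on its centre line, 110 mm from the turning axis, 71 mm above the bench. The lever is a straight level radial bar 12 mm thick, 30 mm tall (56 to 86 mm above the bench), ending 130 mm from the axis; push its flat side. It starts resting in one of its first four stops, -y of the fixture's -x direction, and turns clockwise through -x to the +y side.
- rotor: The turning part (disc, cutter, lever); origin on the axis at bench height. Stops every 20 degrees (38 mm at the lever point). Pushed there, the force rises to about 6 N, falls to nothing half-way between stops, then the lever leaps ahead by itself into the next stop and rests. Five clicks are 100 degrees, always within its range. Free air under the lever beyond 82 mm from the axis.
- arbor_mid (a point): Centre of the loose tool arbor (0.4 to 0.8 kg) that stands upright, head down, on the bench in the lever's path, 68.5 mm above its underside; z is its long axis. In all 137 mm tall: a head 60 mm across and 30 mm high at the bottom, a collar 42 mm across up to 58 mm, then a round shank 28 mm across from 64 to 137 mm.
- tray_free (a point): Centre of the free end of the open cardboard tray, on its inner floor, 6 mm above the bench. The tray is fixed: 240 mm along x, 150 mm along y outside, walls 6 mm thick, 45 mm high. This point lies 52 mm from the tray's centre along its +x (away from the robot); a shell mill takes the near end. The tray may stand left or right of the fixture.
- pad (a point): Centre of the top of the round black press pad (30 mm across) on the sprung gauge arm, level at rest, 147 mm above the bench. The arm is 16 mm wide and hinged 80 mm farther along the fixture's +x, at 133 mm, on a tower 32 x 50 mm and 147 mm high. Pressed from above it sinks 20 mm to its stop; the spring pushes up with 2 N at the top, 5 N at the stop, and snaps the arm up if let go.
- gauge (a joint): Gauge arm angle in rad: 0 up at rest, 0.25 fully down on its stop.
- shell_mill: Bystander: loose ring-shaped shell mill, 68 mm across, 40 mm high, in the near end of the tray. Origin under its centre.
- toolbox: Bystander: plastic tool case 206 x 146 x 88 mm on the other side from the tray. Origin under its centre.
- chuck: Bystander: loose steel drill chuck, 52 mm across, 112 mm tall, standing beyond the fixture. Origin under its centre.
Not all that is in view belongs to the job. What is shaped like the part that bears arbor_mid but green is not meant.

How it is judged:
On the way, in this order (a step that is already met when the one before it is completed fails the run):
1. the arbor stands upright in the free end of the tray, let go (x of arbor_mid in the frame of tray_free between -0.04 and 0.04 m and y of arbor_mid in the frame of tray_free between -0.045 and 0.045 m and z of arbor_mid in the frame of tray_free below 0.078 m and angle between arbor_mid's own z axis and vertical below 0.15 rad and contact force between the fingers and arbor below 0.2 N), for 0.3 s.
2. the lever rests in the fifth stop from where it began (distance of lever from where it was at the start of the episode between 0.1602 and 0.1765 m), for 0.4 s.
3. the gauge arm is held fully down (value of joint gauge above 0.225 rad), for 0.2 s.
At the end, for the whole second after the job is handed in: The arbor stands upright (within 0.15 rad) on the floor of the tray's free end (within 40 mm along and 45 mm across of its centre), the lever rests in the fifth stop clockwise from its start (within a third of a click) and the gauge arm is back up (under 0.03 rad) (all of step 2 and x of arbor_mid in the frame of tray_free between -0.04 and 0.04 m and y of arbor_mid in the frame of tray_free between -0.045 and 0.045 m and z of arbor_mid in the frame of tray_free below 0.078 m and angle between arbor_mid's own z axis and vertical below 0.15 rad and value of joint gauge below 0.03 rad); the robot touches nothing.
It fails at once if the lever was turned past the fifth stop (distance of lever from where it was at the start of the episode above 0.181 m).
It fails at once if the gauge arm snapped back (rose faster than 1.5 rad/s) (velocity of joint gauge below -1.5 rad/s).
It fails at once if a bystander was moved more than 30 mm (distance of any of shell_mill, toolbox, chuck from where it was at the start of the episode above 0.03 m).
It also fails if it takes over 72 s, if anything falls off the work surface, if the arm or the gripper's body presses on something with over 40 N, if the wrist force passes 120 N, or if a joint passes its speed limit or range.

## Robot

A 7-joint arm with a two-finger parallel gripper is mounted at the origin on the work surface. World frame = base frame: x ahead of the robot, y to its left, z up, the work surface at z = 0. Lengths are in m, angles in rad, forces in N, time in s.
With the tool pointing down it reaches from about 0.4 to 0.85 m from the base axis. Payload 10.4 kg.
Tool frame: the origin (TCP) lies at the very end of the fingers, on their centre line; the grasp point (between the pads) lies r.grip_depth behind it (r.grip_depth is the distance from the TCP to the grasp point, in m); y points along the fingers, z is the direction in which the jaws open and shut, and the axes are right-handed (so a half turn about y gives the same grasp; the last joint's range is limited). The gripper opens to 87 mm and grips with 3 to 60 N. Pads are 19 mm wide; open, the fingers measure 117 mm over their backs; the gripper's body (75 mm by 190 mm) begins 51 mm behind the grasp point.
Start: joints at [1.098, 0.332, -0.065, 1.46, 0.022, 1.35, -0.088], TCP at [0.272, -0.563, 0.223] pointing down, gripper open.
Joint ranges: [-2.6, 2.6], [-0.5, 2.12], [-1.47, 1.34], [0.16, 2.42], [-1.27, 4.41], [0.06, 2.06], [-2.6, 2.6]. Speed limits (rad/s): [2.22, 2.22, 2.79, 2.79, 3.14, 3.14, 3.14].

## Interface

Orientations are given as a unit quaternion [x, y, z, w].
In Python, from bench import r gives the robot as it stands.
- The arm moves only by the shell command python3 -m jog 'ROWS' [OPENING] [FORCE]. ROWS is JSON, a list of rows, each a list of 6 numbers: the shift along the tool's x, y, z in m, then the turn, a rotation vector about the tool's x, y, z in degrees. A call has 1 to 12 rows; each row shifts and turns the pose as measured when the row begins, along the tool's axes as they then stand; what a row does not reach is not made up. A row lasts 1/12 s, in which the tool goes at most 41.7 mm and 7.16 degrees, less where a joint would pass 70% of its speed; a pose out of reach is approached as far as the arm can. A call with a gripper value outside its range is refused whole. OPENING is the opening, from -1 (shut) to 1 (fully open), so that 0 is half open, set as the call begins (- or left out, the last holds). The fingers move at their own pace and stop on an object; FORCE is the grip in N (left out, the last holds). Time passes only in rows, so rows that do not move let the fingers close. It gives the time, the measured TCP pose, the force and the opening at its end, in the units of the state.
- r.read_state(): the state, without advancing time (a new reading comes with each control period).
- r.camera(name): name is "scene" or "top" or "wrist"; returns a dict with "image" (400x640x3 uint8, red, green, blue), "range_z" (400x640 float32, m along the optical axis (not along the pixel's ray), 0 where there is no reading), "K" (3x3 intrinsics, pixels), "k1" (the pictures are not rectified: a ray, as slopes to the right and down, at radius r is drawn at 1 + k1 r^2 times it, then the intrinsics apply), "R" (3x3) and "t" (3): a world point X has camera coordinates R X + t. Camera axes: x right, y down, z forward; pixel columns grow to the right and rows downward; lengths in m; the calibration is good to about 2 mm. A picture is of the moment at which its call begins.
- r.close_job(): hands the job in, once; it reports no verdict.
The state is a dict: "time": time; "joint_positions": joint angles; "joint_vel": joint speeds; "joint_torque": joint torques, N m; "ee_pos": TCP position; "eef_rot": TCP orientation; "ft_force": force on the tool from outside, world axes, zero at the start; "torque": the same for the moment, N m; "width": finger opening in m.
Only numpy, scipy, OpenCV 4.12 (cv2) and the standard library are available. Lean on these libraries where they do the work, as an engineer would, in place of code of your own. Each camera call takes 0.05 s, during which the arm holds its last target. There are 200 camera calls.

## Working session

There is one attempt and no reset: what is moved stays moved. The work goes in short steps, Python scripts to look and compute and a shell command to move; the robot and the scene stay as the last step left them, time stands still between calls to the robot, and variables do not carry over. Pictures are saved under pics/ and viewed, about 8 in all and at most 12, crops included, and the job is handed in when it is done.

```bash
mkdir -p pics; ls; python3 - <<'E'
from bench import r
import cv2,numpy as np
s=r.read_state();print({k:np.round(v,3).tolist() for k,v in s.items()},r.grip_depth)
for n in("top","scene"):
    c=r.camera(n);np.savez("pics/%s0.npz"%n,**c)
    cv2.imwrite("pics/%s0.png"%n,c["image"][:,:,::-1]);print(n,c["K"],c["k1"],c["R"],c["t"])
E
```

```text
pics
{'time': 0.0, 'joint_positions': [1.098, 0.333, -0.065, 1.461, 0.022, 1.35, -0.089], 'joint_vel': [0.002, -0.001, 0.001, -0.0, 0.0, -0.001, 0.001], 'joint_torque': [0.001, -62.326, 0.025, -38.991, -0.062, 0.04, 0.0], 'ee_pos': [0.272, -0.562, 0.222], 'eef_rot': [-0.158, 0.69, -0.689, 0.158], 'ft_force': [-0.967, -0.092, 0.47], 'torque': [-0.036, -0.022, 0.033], 'width': 0.087} 0.0187
top [[424.1052148    0.         319.21280566]
 [  0.         424.1052148  202.28727724]
 [  0.           0.           1.        ]] -0.06496228423798019 [[-0.02537463 -0.99955884  0.01543537]
 [-0.98338392  0.02218168 -0.18017779]
 [ 0.17975593 -0.01975084 -0.98351294]] [-1.64248884e-04  5.60596078e-01  1.23297341e+00]
scene [[375.05830772   0.         322.73830634]
 [  0.         375.05830772 195.69570261]
 [  0.           0.           1.        ]] -0.02464115988575674 [[ 0.74431142  0.66782863  0.00233076]
 [ 0.46474595 -0.51545815 -0.71994034]
 [-0.47959537  0.53694303 -0.69403204]] [-0.43173184 -0.17732128  1.24335916]
```

View pics/top0.png

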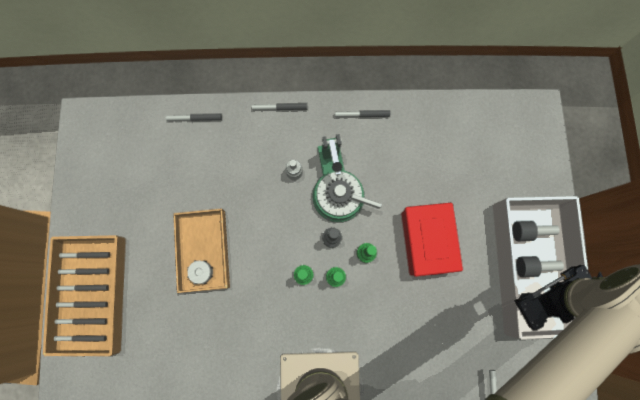

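View pics/scene0.png

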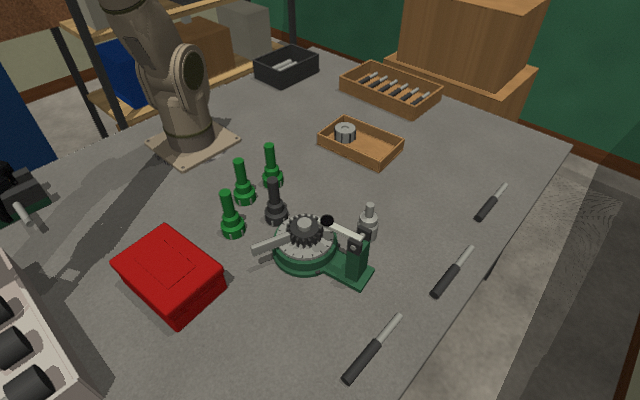

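```bash
cat > h.py <<'E'
import numpy as np,cv2
def load(n): return dict(np.load(n))
def ray(c,uv):
    k=float(c["k1"]);D=np.array([k,0,0,0,0.])
    p=cv2.undistortPointsIter(np.array([[uv]],float),c["K"],D,None,None,(3,50,1e-9))[0,0]
    d=c["R"].T@np.array([p[0],p[1],1]);return -c["R"].T@c["t"],d
def onz(c,uv,z):
    o,d=ray(c,uv);return o+d*(z-o[2])/d[2]
def proj(c,X):
    q=c["R"]@np.array(X)+c["t"];x,y=q[:2]/q[2];f=1+float(c["k1"])*(x*x+y*y)
    return (c["K"]@[x*f,y*f,1])[:2]
def cloud(c):
    v,u=np.mgrid[0:400,0:640];D=np.array([float(c["k1"]),0,0,0,0.])
    p=cv2.undistortPointsIter(np.stack([u.ravel(),v.ravel()],1)[:,None].astype(float),c["K"],D,None,None,(3,20,1e-7))[:,0]
    z=c["range_z"].ravel();q=np.c_[p*z[:,None],z]
    X=(q-c["t"])@c["R"];X[z==0]=np.nan;return X.reshape(400,640,3)
E
python3 - <<'E'
from h import *
c=load("pics/top0.npz");X=cloud(c);im=c["image"].astype(int)
cr=c["image"][125:300,160:420,::-1];cv2.imwrite("pics/crop1.png",cv2.resize(cr,None,fx=3,fy=3,interpolation=cv2.INTER_CUBIC))
def reg(name,u0,u1,v0,v1,z0,z1):
    P=X[v0:v1,u0:u1].reshape(-1,3);m=(P[:,2]>z0)&(P[:,2]<z1);P=P[m]
    print(name,len(P),P.mean(0).round(4),P.min(0).round(4),P.max(0).round(4))
    return P
reg("arbor top",318,346,222,250,.128,.146)
reg("head",318,346,222,252,.015,.035)
reg("cutter",305,372,165,225,.08,.09)
reg("hub",305,372,165,225,.095,.106)
P=reg("lever",362,390,190,215,.076,.095)
reg("pad/arm",315,350,130,185,.138,.155)
reg("tray rim",165,235,200,300,.038,.05)
reg("mill",180,220,255,290,.03,.046)
reg("chuck",280,305,150,185,.05,.13)
print("bench",np.nanmedian(X[300:330,200:260,2]))
E
```

```text
arbor top 79 [ 0.4564 -0.0497  0.136 ] [ 0.4427 -0.0623  0.1298] [ 0.4687 -0.037   0.1414]
head 120 [ 0.4514 -0.0484  0.0303] [ 0.4263 -0.0784  0.0157] [ 0.4881 -0.0224  0.035 ]
cutter 461 [ 0.5816 -0.0854  0.0852] [ 0.5448 -0.1664  0.0801] [ 0.6272 -0.0336  0.09  ]
hub 100 [ 0.5859 -0.0747  0.0999] [ 0.5697 -0.0894  0.0951] [ 0.6027 -0.0594  0.1057]
lever 91 [ 0.5506 -0.1667  0.0842] [ 0.536  -0.1955  0.0764] [ 0.5672 -0.1394  0.0907]
pad/arm 236 [ 0.687  -0.0586  0.1438] [ 0.6277 -0.0798  0.1381] [ 0.7437 -0.0244  0.154 ]
tray rim 938 [0.3978 0.3489 0.0435] [0.3022 0.2663 0.038 ] [0.5482 0.4286 0.05  ]
mill 366 [0.3557 0.3455 0.0422] [0.3094 0.2877 0.0301] [0.396 0.385 0.046]
chuck 182 [0.6639 0.062  0.0791] [0.6462 0.0397 0.0503] [0.6897 0.0857 0.1166]
bench -0.0011831597441830087
```

View pics/crop1.png

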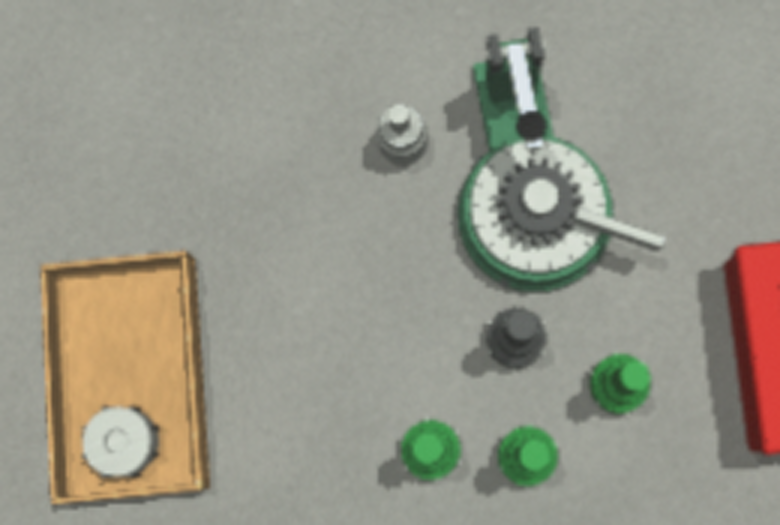

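Candidates by top-view pixels: dark arbor (332,237), green (367,253), (303,275), (336,277). The dark one is meant: it stands about 132 mm from the axis in the lever's path, and the crop shows it is the only one that isn't green. The tray, with the mill at its near end, is on the left. The lever is at about (380,206).

```bash
python3 - <<'E'
from h import *
from bench import r
from scipy.spatial.transform import Rotation as Ro
c=load("pics/top0.npz");X=cloud(c);im=c["image"].astype(int)
hsv=cv2.cvtColor(c["image"],cv2.COLOR_RGB2HSV)
# tray: rim points
P=X[195:305,165:240].reshape(-1,3);col=hsv[195:305,165:240].reshape(-1,3)
P=P[(P[:,2]>.036)&(P[:,2]<.052)&(col[:,1]>80)]
(cx,cy),sz,a=cv2.minAreaRect(P[:,:2].astype(np.float32));print("tray",cx,cy,sz,a)
m=np.zeros((400,640),np.uint8);m[195:305,165:240]=(hsv[195:305,165:240,1]>80)*255
ct=max(cv2.findContours(m,0,2)[0],key=cv2.contourArea);b=cv2.boxPoints(cv2.minAreaRect(ct));print("corners@.045",[onz(c,p,.045).round(3).tolist() for p in cv2.approxPolyDP(ct,6,True)[:,0].astype(float)])
for n,uv in dict(g1=(367,250),g2=(303,273),g3=(336,276)).items(): print(n,onz(c,uv,.137).round(3))
print("arbor",onz(c,(160+517/3,125+325/3),.137).round(4))
print("hub",onz(c,(160+541/3,125+196/3),.101).round(4))
print("pad",onz(c,(160+531/3,125+125/3),.147).round(4))
print("arm hinge",onz(c,(160+515/3,125+48/3),.14).round(4))
P=X[190:215,355:390].reshape(-1,3);P=P[(P[:,2]>.076)&(P[:,2]<.095)]
print("lever",cv2.fitLine(P[:,:2].astype(np.float32),2,0,.01,.01).ravel())
print("lever px",onz(c,(160+662/3,125+241/3),.086),onz(c,(160+580/3,125+212/3),.086))
M=Ro.from_quat(r.read_state()["eef_rot"]).as_matrix();print(M.round(3))
s=load("pics/scene0.npz")
for p in([.586,-.075,.101],[.4564,-.0497,.137]): print(proj(s,p))
E
```

```text
tray 0.42581427097320557 0.34807687997817993 (0.23963114619255066, 0.15023696422576904) 4.170430660247803
corners@.045 [[0.548, 0.285, 0.045], [0.538, 0.428, 0.045], [0.303, 0.412, 0.045], [0.317, 0.258, 0.045]]
g1 [ 0.407 -0.141  0.137]
g2 [0.349 0.038 0.137]
g3 [ 0.338 -0.053  0.137]
arbor [ 0.456  -0.0462  0.137 ]
hub [ 0.5854 -0.0753  0.101 ]
pad [ 0.6447 -0.0649  0.147 ]
arm hinge [ 0.7237 -0.0525  0.14  ]
lever [ 0.36212993  0.93212765  0.55448043 -0.156398  ]
lever px [ 0.5407987  -0.19393942  0.086     ] [ 0.5716395 -0.1142765  0.086    ]
[[-0.901 -0.001  0.435]
 [-0.435  0.001 -0.901]
 [ 0.    -1.    -0.001]]
[302.74799162 222.52952507]
[270.87124745 179.82212941]
```

```bash
cat > st.py <<'E'
# print state and the tool-axis shift to a target: python3 st.py x y z yaw
import sys,numpy as np
from bench import r
from scipy.spatial.transform import Rotation as Ro
s=r.read_state();M=Ro.from_quat(s["eef_rot"]).as_matrix();p=s["ee_pos"]
yaw=np.degrees(np.arctan2(M[1,2],M[0,2]))
print("t",round(s["time"],2),"p",np.round(p,4),"yaw",yaw.round(2),"tilt",(M[:,1]).round(3),"q",np.round(s["joint_positions"],2),"F",np.round(s["ft_force"],1),"w",round(float(s["width"]),4))
if len(sys.argv)>4:
    a=list(map(float,sys.argv[1:]));R=Ro.from_matrix(M).inv()
    y=np.radians(a[3]);T=np.array([[np.sin(y),0,np.cos(y)],[-np.cos(y),0,np.sin(y)],[0,-1,0]])
    print("shift",(M.T@(np.array(a[:3])-p)).round(4),"turn",np.degrees(Ro.from_matrix(M.T@T).as_rotvec()).round(1))
E
python3 -m jog '[[-0.0325,0,-0.032,0,0,0],[-0.0325,0,-0.032,0,0,0],[-0.0325,0,-0.032,0,0,0],[-0.0325,0,-0.032,0,0,0],[-0.0325,0,-0.032,0,0,0],[-0.0325,0,-0.032,0,0,0],[-0.0325,0,-0.032,0,0,0],[-0.0325,0,-0.032,0,0,0],[-0.0325,0,-0.032,0,0,0],[-0.0325,0,-0.032,0,0,0],[-0.0325,0,-0.032,0,0,0],[-0.0325,0,-0.032,0,0,0]]' 0.4 20
python3 -m jog '[[0,0,0,0,-7,0],[0,0,0,0,-7,0],[0,0,0,0,-7,0],[0,0,0,0,-7,0],[0,0,0,0,-7,0],[0,0,0,0,-7,0],[0,0,0,0,-7,0],[0,0,0,0,-7,0],[0,0,0,0,-7,0]]'
python3 st.py .456 -.048 .22 0
```

```text
time: 1.1
ee_pos: [0.4363, -0.0909, 0.2162]
eef_rot: [-0.155, 0.692, -0.689, 0.149]
ft_force: [1.4, -0.2, -0.3]
width: 0.0606
time: 1.85
ee_pos: [0.4372, -0.0781, 0.2144]
eef_rot: [-0.499, 0.507, -0.499, 0.495]
ft_force: [0.5, -0.4, -0.5]
width: 0.0609
t 1.85 p [ 0.4372 -0.0781  0.2144] yaw -0.71 tilt [-0.012  0.003 -1.   ] q [ 0.59 -0.03 -0.5   1.89 -0.02  1.29  0.08] F [ 0.5 -0.4 -0.5] w 0.0609
shift [-0.0304 -0.0057  0.0183] turn [ 0.7 -0.7 -0.2]
```

```bash
python3 -m jog '[[-0.015,-0.003,0.009,0.4,-0.4,0],[-0.015,-0.003,0.009,0.3,-0.3,0],[-0.002,0,0,0,0,0],[0,0,0,0,0,0]]' >/dev/null
python3 st.py .456 -.048 .081 0
python3 - <<'E'
from h import *
from bench import r
c=r.camera("wrist");np.savez("pics/w1.npz",**c);cv2.imwrite("pics/w1.png",c["image"][:,:,::-1])
X=cloud(c).reshape(-1,3)
m=(X[:,2]>.131)&(X[:,2]<.143)&(abs(X[:,0]-.456)<.035)&(abs(X[:,1]+.048)<.035);P=X[m];print(len(P),P.mean(0) if len(P) else 0,P.min(0),P.max(0))
print(proj(c,[.456,-.048,.137]),proj(c,[.5854,-.0753,.101]))
E
```

```text
t 2.18 p [ 0.4562 -0.0435  0.2201] yaw 0.25 tilt [-0.     0.004 -1.   ] q [ 0.55 -0.01 -0.54  1.86 -0.01  1.29  0.01] F [ 0.4 -0.8  0.1] w 0.0611
shift [ 5.100e-03  1.391e-01 -1.000e-04] turn [ 0.   0.2 -0.2]
809 [ 0.45771765 -0.0458804   0.13497683] [ 0.44444102 -0.06024656  0.13102929] [ 0.47110486 -0.0327349   0.13723925]
[321.41195431 214.71053907] [450.74516459 228.47473574]
```

View pics/w1.png

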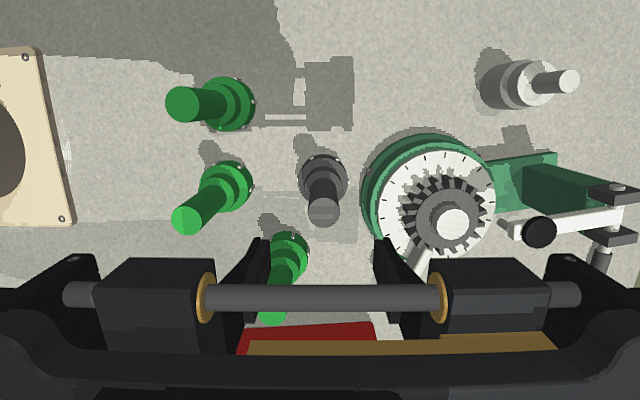

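The wrist picture shows the dark arbor's top at (322,213) and the open jaws on either side of it at (258,280) and (385,280). Nothing stands in the jaw path, so I'm descending.

```bash
python3 -m jog '[[0.003,0.02,0.001,0,0,0],[0,0.02,0,0,0,0],[0,0.02,0,0,0,0],[0,0.02,0,0,0,0],[0,0.02,0,0,0,0],[0,0.02,0,0,0,0],[0,0.012,0,0,0,0],[0,0.005,0,0,0,0],[0,0,0,0,0,0]]'
python3 st.py .457 -.0465 .081 0
```

```text
time: 2.98
ee_pos: [0.4571, -0.0485, 0.0779]
eef_rot: [-0.497, 0.502, -0.502, 0.499]
ft_force: [0.7, 0.2, 0.2]
width: 0.0607
t 2.98 p [ 0.4571 -0.0485  0.0779] yaw -0.5 tilt [ 0.001  0.002 -1.   ] q [ 0.53  0.15 -0.55  2.02  0.09  0.99 -0.08] F [0.7 0.2 0.2] w 0.0607
shift [-0.002  -0.0031 -0.0001] turn [-0.1 -0.5 -0.1]
```

```bash
python3 -m jog '[[-0.001,-0.002,0,0,0,0],[0,0,0,0,0,0],[0,0,0,0,0,0],[0,0,0,0,0,0],[0,0,0,0,0,0],[0,0,0,0,0,0],[0,0,0,0,0,0]]' -1 30
python3 st.py .457 -.0465 .16 0
```

```text
time: 3.57
ee_pos: [0.4591, -0.0481, 0.0837]
eef_rot: [0.496, -0.501, 0.504, -0.499]
ft_force: [0.3, -0.5, -4.2]
width: 0.0269
t 3.57 p [ 0.4591 -0.0481  0.0837] yaw -0.62 tilt [ 0.006  0.001 -1.   ] q [ 0.53  0.15 -0.55  2.02  0.09  0.99 -0.08] F [ 0.3 -0.5 -4.2] w 0.0269
shift [-0.0016 -0.0763 -0.0016] turn [-0.3 -0.6 -0. ]
```

```bash
python3 -m jog '[[0,-0.015,0,0,0,0],[0,-0.02,0,0,0,0],[0,-0.02,0,0,0,0],[0,-0.02,0,0,0,0],[0,-0.01,0,0,0,0],[0,0,0,0,0,0]]' - 45
python3 st.py .4777 .352 .165 0
```

```text
time: 4.07
ee_pos: [0.4543, -0.0478, 0.1678]
eef_rot: [-0.498, 0.504, -0.501, 0.497]
ft_force: [0.1, 0.2, -5.1]
width: 0.0267
t 4.07 p [ 0.4543 -0.0478  0.1678] yaw -0.59 tilt [-0.004  0.003 -1.   ] q [ 0.55  0.04 -0.55  1.93  0.02  1.19 -0.01] F [ 0.1  0.2 -5.1] w 0.0267
shift [-0.4     0.0038  0.0193] turn [ 0.3 -0.6 -0.1]
```

```bash
python3 -m jog '[[-0.02,0,0.001,0,0,0],[-0.03,0,0.002,0,0,0],[-0.034,0,0.002,0,0,0],[-0.034,0,0.002,0,0,0],[-0.034,0,0.002,0,0,0],[-0.034,0,0.002,0,0,0],[-0.034,0,0.002,0,0,0],[-0.034,0,0.002,0,0,0],[-0.034,0,0.002,0,0,0],[-0.034,0,0.002,0,0,0],[-0.034,0,0.002,0,0,0],[-0.02,0,0.001,0,0,0]]'
python3 st.py .4777 .352 .165 0
```

```text
time: 5.07
ee_pos: [0.4778, 0.3341, 0.1504]
eef_rot: [-0.499, 0.511, -0.503, 0.487]
ft_force: [0.3, -0.3, -4.2]
width: 0.0263
t 5.07 p [0.4778 0.3341 0.1504] yaw -1.61 tilt [-0.02  -0.003 -1.   ] q [-0.06  0.41 -0.79  1.62  0.29  1.25 -0.92] F [ 0.3 -0.3 -4.2] w 0.0263
shift [-0.0179 -0.0146 -0.0009] turn [ 1.1 -1.6  0.2]
```

```bash
python3 -m jog '[[-0.012,0,0,0.6,-0.8,0.1],[-0.006,0,0,0.5,-0.8,0.1],[0,0,0,0,0,0]]' >/dev/null
python3 st.py .4777 .352 .09 0
python3 - <<'E'
from h import *
from bench import r
c=r.camera("top");np.savez("pics/t2.npz",**c);cv2.imwrite("pics/t2.png",cv2.resize(c["image"][170:320,130:370,::-1],None,fx=3,fy=3))
E
```

```text
t 5.32 p [0.4743 0.3583 0.1447] yaw 0.51 tilt [-0.007  0.001 -1.   ] q [-0.1   0.44 -0.79  1.61  0.32  1.24 -0.94] F [ 0.5 -0.5 -4.4] w 0.0268
shift [0.0064 0.0547 0.0038] turn [ 0.4  0.5 -0.1]
```

View pics/t2.png

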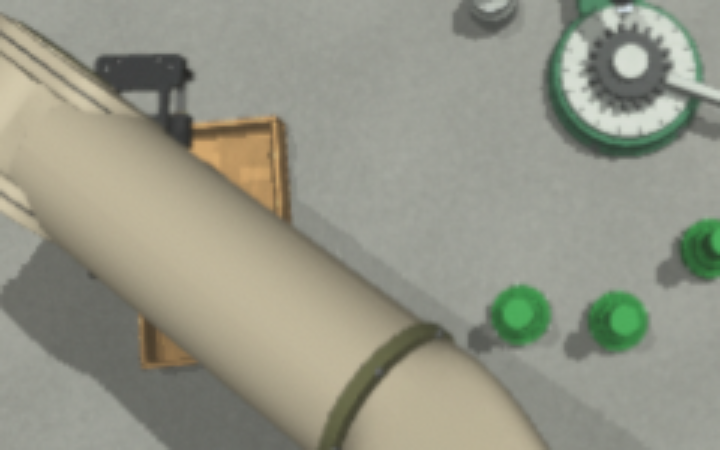

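The arm hides the tray in this view, but the fixture at crop (630,62) and the green arbors haven't moved. I'm lowering and watching the force.

```bash
python3 -m jog '[[0.004,0.015,0.002,0.3,0.3,0],[0.002,0.015,0.001,0,0,0],[0,0.01,0,0,0,0],[0,0.005,0,0,0,0],[0,0,0,0,0,0]]'
python3 st.py .4777 .352 .088 0
```

```text
time: 5.78
ee_pos: [0.4791, 0.344, 0.0963]
eef_rot: [0.5, -0.501, 0.502, -0.497]
ft_force: [0.8, 0.1, -6.5]
width: 0.0267
t 5.78 p [0.4791 0.344  0.0963] yaw -0.33 tilt [-0.003 -0.004 -1.   ] q [-0.09  0.47 -0.76  1.67  0.35  1.15 -0.96] F [ 0.8  0.1 -6.5] w 0.0267
shift [-0.008   0.0083 -0.0015] turn [ 0.2 -0.3  0.2]
```

```bash
python3 -m jog '[[-0.005,0.004,0,0,0,0],[0,0.003,0,0,0,0],[0,0,0,0,0,0]]'
python3 st.py .4777 .352 .088 0
```

```text
time: 6.03
ee_pos: [0.4802, 0.3488, 0.0901]
eef_rot: [0.499, -0.501, 0.503, -0.497]
ft_force: [-0.6, -1.0, -5.4]
width: 0.0271
t 6.03 p [0.4802 0.3488 0.0901] yaw -0.46 tilt [-0.002 -0.004 -1.   ] q [-0.11  0.49 -0.76  1.66  0.36  1.14 -0.97] F [-0.6 -1.  -5.4] w 0.0271
shift [-0.0032  0.0021 -0.0025] turn [ 0.1 -0.5  0.2]
```

```bash
python3 -m jog '[[0,0.003,0,0,0,0],[0,0,0,0,0,0]]'
python3 -m jog '[[0,0.003,0,0,0,0],[0,0,0,0,0,0]]'
python3 st.py
```

```text
time: 6.2
ee_pos: [0.4809, 0.3503, 0.0909]
eef_rot: [0.498, -0.501, 0.503, -0.498]
ft_force: [0.1, 0.2, -5.0]
width: 0.0265
time: 6.37
ee_pos: [0.482, 0.3515, 0.0902]
eef_rot: [0.497, -0.5, 0.503, -0.499]
ft_force: [0.1, 0.8, -5.5]
width: 0.0268
t 6.37 p [0.482  0.3515 0.0902] yaw -0.41 tilt [ 0.005 -0.001 -1.   ] q [-0.11  0.49 -0.76  1.66  0.37  1.14 -0.97] F [ 0.1  0.8 -5.5] w 0.0268
```

```bash
python3 -m jog '[[0,0.004,0,0,0,0],[0,0.004,0,0,0,0],[0,0,0,0,0,0]]'
python3 -m jog '[[0,0.003,0,0,0,0],[0,0.003,0,0,0,0],[0,0,0,0,0,0]]'
python3 st.py
```

```text
time: 6.62
ee_pos: [0.4832, 0.3536, 0.091]
eef_rot: [0.496, -0.499, 0.504, -0.501]
ft_force: [-1.0, 0.8, -6.1]
width: 0.0267
time: 6.87
ee_pos: [0.4848, 0.3552, 0.0904]
eef_rot: [0.494, -0.498, 0.505, -0.502]
ft_force: [-1.6, -0.8, -5.6]
width: 0.0264
t 6.87 p [0.4848 0.3552 0.0904] yaw -0.43 tilt [ 0.016  0.001 -1.   ] q [-0.12  0.49 -0.76  1.66  0.38  1.13 -0.98] F [-1.6 -0.8 -5.6] w 0.0264
```

```bash
python3 - <<'E'
from h import *
from bench import r
c=r.camera("scene");np.savez("pics/s3.npz",**c);cv2.imwrite("pics/s3.png",cv2.resize(c["image"][40:240,230:490,::-1],None,fx=3,fy=3,interpolation=cv2.INTER_CUBIC))
print(np.round(r.read_state()["joint_torque"],1), np.round(r.read_state()["torque"],2))
E
```

```text
[  0.4 -61.  -12.3 -35.4  -0.    0.3  -0. ] [ 0.   -0.17 -0.03]
```

View pics/s3.png

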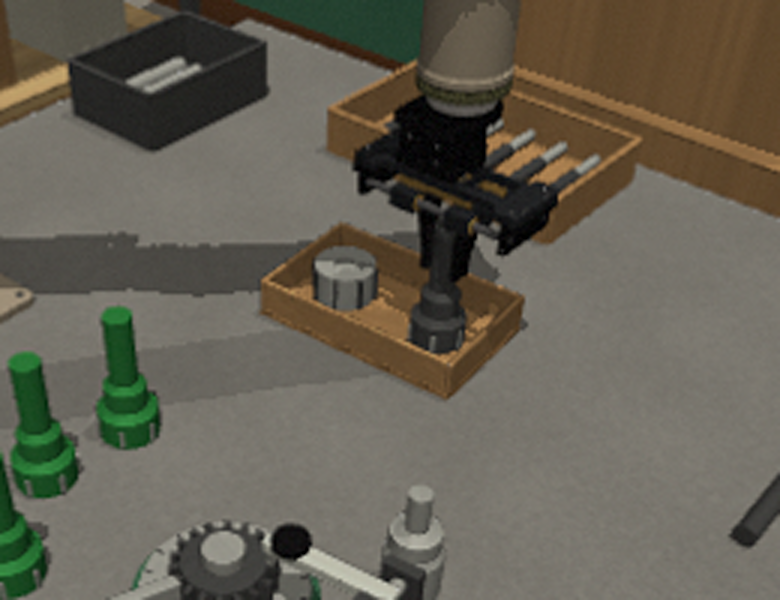

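The arbor hangs upright over the free end at crop (440,310), clear of the walls and the mill. Small rows are being eaten by hold drift, so I'm using bigger ones with no idle rows.

```bash
python3 -m jog '[[0.002,0.005,-0.002,-0.5,0,0],[0.002,0.005,-0.002,-0.5,0,0]]'
python3 st.py .4777 .352 .086 0
```

```text
time: 7.08
ee_pos: [0.4865, 0.3552, 0.0892]
eef_rot: [-0.493, 0.502, -0.503, 0.503]
ft_force: [-11.9, -11.3, 53.8]
width: 0.0266
t 7.08 p [0.4865 0.3552 0.0892] yaw -0.51 tilt [ 0.012  0.009 -1.   ] q [-0.11  0.49 -0.76  1.66  0.37  1.12 -0.98] F [-11.9 -11.3  53.8] w 0.0266
shift [ 0.0033  0.0031 -0.0088] turn [-0.7 -0.5 -0.5]
```

Now it's firmly on the floor (54 N; the idle rows had relaxed the contact). Relaxing and releasing.

```bash
python3 -m jog '[[0,-0.001,0,0,0,0],[0,0,0,0,0,0]]'
python3 -m jog '[[0,0,0,0,0,0],[0,0,0,0,0,0],[0,0,0,0,0,0],[0,0,0,0,0,0],[0,0,0,0,0,0]]' 0.4
python3 st.py
```

```text
time: 7.25
ee_pos: [0.4878, 0.3559, 0.0916]
eef_rot: [-0.491, 0.502, -0.503, 0.504]
ft_force: [0.8, -0.0, -6.0]
width: 0.0266
time: 7.67
ee_pos: [0.4877, 0.3555, 0.0888]
eef_rot: [-0.492, 0.502, -0.503, 0.504]
ft_force: [-0.2, 0.3, 1.0]
width: 0.0523
t 7.67 p [0.4877 0.3555 0.0888] yaw -0.55 tilt [ 0.013  0.011 -1.   ] q [-0.11  0.49 -0.76  1.66  0.37  1.12 -0.98] F [-0.2  0.3  1. ] w 0.0523
```

```bash
python3 -m jog '[[0,-0.015,0,0,0,0],[0,-0.02,0,0,0,0],[0,-0.025,0,0,0,0],[0,-0.025,0,0,0,0],[0,-0.025,0,0,0,0],[0,-0.02,0,0,0,0],[0,0,0,0,0,0]]'
python3 st.py .477 .25 .22 -30
python3 - <<'E'
from h import *
from bench import r
for n in("wrist","scene"):
    c=r.camera(n);np.savez("pics/%s4.npz"%n,**c);X=cloud(c).reshape(-1,3)
    cv2.imwrite("pics/%s4.png"%n,c["image"][:,:,::-1])
    for z0,z1 in((.133,.15),(.03,.04)):
        m=(X[:,2]>z0)&(X[:,2]<z1)&(abs(X[:,0]-.482)<.04)&(abs(X[:,1]-.353)<.04);P=X[m];print(n,len(P),P.mean(0).round(4) if len(P) else 0)
        if len(P): print(P.min(0).round(4),P.max(0).round(4))
E
```

```text
time: 8.25
ee_pos: [0.4842, 0.3535, 0.2212]
eef_rot: [-0.494, 0.502, -0.501, 0.502]
ft_force: [-0.8, 1.4, 0.2]
width: 0.061
t 8.25 p [0.4842 0.3535 0.2212] yaw -0.45 tilt [ 0.007  0.009 -1.   ] q [-0.07  0.37 -0.81  1.51  0.27  1.36 -0.91] F [-0.8  1.4  0.2] w 0.061
shift [ 0.1035  0.0003 -0.0064] turn [-0.3 29.6 -0.6]
wrist 882 [0.4887 0.3579 0.1407]
[0.4752 0.3434 0.1331] [0.5019 0.3707 0.1429]
wrist 699 [0.4883 0.3681 0.0364]
[0.4591 0.3338 0.0302] [0.5178 0.3865 0.04  ]
scene 68 [0.4907 0.3517 0.1415]
[0.4765 0.339  0.1341] [0.5023 0.3683 0.1459]
scene 82 [0.4989 0.3418 0.036 ]
[0.4579 0.3237 0.0303] [0.5193 0.3814 0.04  ]
```

View pics/wrist4.png

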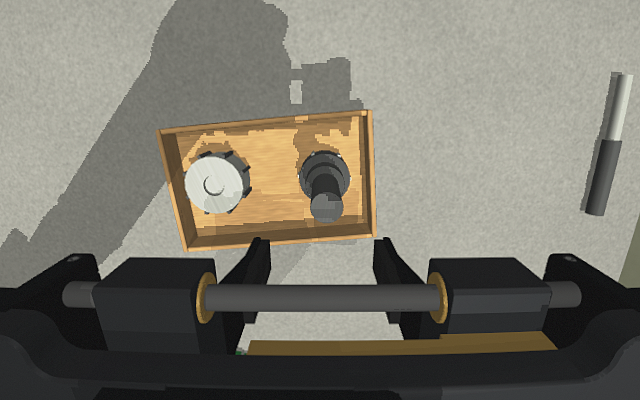

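The wrist view shows the arbor standing upright in the free end (head (325,178), top (327,207), about 11/5 mm off centre). The shell mill at (217,184) hasn't been disturbed. Next is the lever.

```bash
python3 -m jog '[[0.02,0,0.003,0,0,0],[0.036,0,0.0063,0,0,0],[0.036,0,0.0063,0,0,0],[0.036,0,0.0063,0,0,0],[0.036,0,0.0063,0,0,0],[0.036,0,0.0063,0,0,0],[0.036,0,0.0063,0,0,0],[0.036,0,0.0063,0,0,0],[0.036,0,0.0063,0,0,0],[0.036,0,0.0063,0,0,0],[0.036,0,0.0063,0,0,0],[0.036,0,0.0063,0,0,0]]' -1 20
python3 -m jog '[[0.036,0,0.0063,0,0,0],[0.036,0,0.0063,0,0,0],[0.03,0,0.0063,0,0,0],[0,0,0,0,7,0],[0,0,0,0,7,0],[0,0,0,0,7,0],[0,0,0,0,0,0]]'
python3 st.py .578 -.1883 .21 -21.2
```

```text
time: 9.35
ee_pos: [0.5466, -0.0753, 0.1972]
eef_rot: [0.505, -0.504, 0.492, -0.499]
ft_force: [0.9, 0.2, 0.0]
width: 0.0008
time: 9.93
ee_pos: [0.5597, -0.1963, 0.1825]
eef_rot: [-0.405, 0.595, -0.576, 0.387]
ft_force: [-0.1, -0.4, 0.5]
width: 0.0006
t 9.93 p [ 0.5597 -0.1963  0.1825] yaw -21.86 tilt [-0.035  0.009 -0.999] q [ 0.63  0.35 -0.46  1.55  0.16  1.31 -0.24] F [-0.1 -0.4  0.5] w 0.0006
shift [-0.0141 -0.028   0.013 ] turn [ 2.1 -0.7  0.3]
```

```bash
python3 -m jog '[[-0.008,0.012,0.008,1,-0.3,0],[-0.006,0.015,0.005,1,-0.3,0],[0,0.015,0,0,0,0],[0,0.01,0,0,0,0],[0,0,0,0,0,0]]' >/dev/null
python3 st.py .578 -.1883 .073 -21.2
python3 - <<'E'
from h import *
from bench import r
c=r.camera("wrist");np.savez("pics/w5.npz",**c);X=cloud(c).reshape(-1,3)
cv2.imwrite("pics/w5.png",c["image"][:,:,::-1])
d=np.hypot(X[:,0]-.5854,X[:,1]+.0753)
m=(X[:,2]>.080)&(X[:,2]<.09)&(d>.075)&(d<.14)&(X[:,0]<.6);P=X[m];print(len(P),P.mean(0),P.min(0),P.max(0))
print(cv2.fitLine(P[:,:2].astype(np.float32),2,0,.01,.01).ravel())
m=(X[:,2]>.096)&(X[:,2]<.106)&(d<.03);print("hub",m.sum(),X[m].mean(0),(X[m].min(0)+X[m].max(0))/2)
p=np.array([.645,-.065]);m=(X[:,2]>.135)&(X[:,2]<.155)&(np.hypot(*(X[:,:2]-p).T)<.03)
m2=m&(c["image"].reshape(-1,3).max(1)<70);print("pad",m2.sum(),X[m2].mean(0),X[m2].min(0),X[m2].max(0))
E
```

```text
t 10.35 p [ 0.5744 -0.1871  0.1231] yaw -20.15 tilt [-0.008 -0.004 -1.   ] q [ 0.61  0.4  -0.46  1.61  0.2   1.18 -0.26] F [-1.  -0.2 -0.4] w 0.0005
shift [-0.0004  0.0501  0.0041] turn [0.3 1.  0.3]
1116 [ 0.55125244 -0.16795901  0.08368103] [ 0.53754211 -0.19340942  0.08006084] [ 0.56465385 -0.14394848  0.08663055]
[ 0.3545271  0.9350458  0.5512524 -0.167959 ]
hub 3013 [ 0.58768969 -0.07156408  0.09910506] [ 0.58727295 -0.07165705  0.09885257]<stdin>:10: RuntimeWarning: Mean of empty slice.
  ret = um.true_divide(
Traceback (most recent call last):
ValueError: zero-size array to reduction operation minimum which has no identity
```

View pics/w5.png

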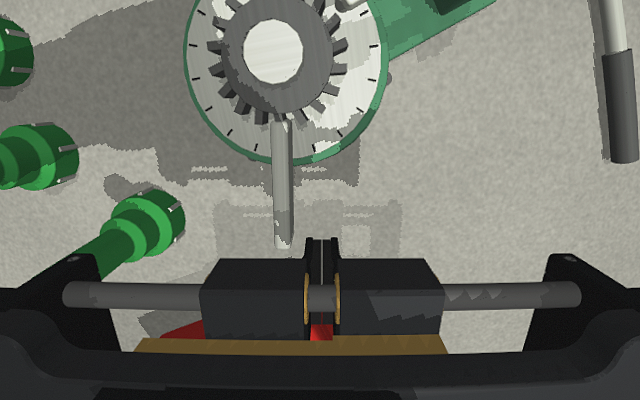

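Wrist view: the lever runs from (283,120) to (283,245), and the shut fingers at (321,240) sit on its anticlockwise side with a gap. Descending to lever height.

```bash
python3 -m jog '[[0,0.015,0.004,0.3,0,0],[0,0.015,0,0,0,0],[0,0.015,0,0,0,0],[0,0.006,0,0,0,0]]'
python3 st.py .578 -.1883 .073 -21.2
```

```text
time: 10.73
ee_pos: [0.5804, -0.1898, 0.0754]
eef_rot: [0.407, -0.576, 0.582, -0.406]
ft_force: [-0.4, -0.9, -0.4]
width: 0.0005
t 10.73 p [ 0.5804 -0.1898  0.0754] yaw -19.86 tilt [ 0.003 -0.008 -1.   ] q [ 0.6   0.46 -0.45  1.65  0.23  1.08 -0.27] F [-0.4 -0.9 -0.4] w 0.0005
shift [-0.0006  0.0024 -0.0028] turn [-0.3  1.3  0.3]
```

```bash
cat > lv.py <<'E'
from h import *
from bench import r
from scipy.spatial.transform import Rotation as Ro
import sys
s=r.read_state();M=Ro.from_quat(s["eef_rot"]).as_matrix();p=s["ee_pos"];v=p[:2]-[.5863,-.0735]
psi=np.degrees(np.arctan2(v[1],v[0]))%360;rr=np.hypot(*v)
yaw=np.degrees(np.arctan2(M[1,2],M[0,2]))
print("t %.2f z %.4f rad %.4f psi %.1f yaw %.1f (want %.1f for lever %.1f) tilt %s F %s q7 %.2f"%(s["time"],p[2],rr,psi,yaw,psi-270-np.degrees(np.arcsin(.021/rr)),psi-np.degrees(np.arcsin(.021/rr)),M[:2,1].round(3),s["ft_force"].round(1),s["joint_positions"][6]))
if len(sys.argv)>1:
    c=r.camera("top");X=cloud(c).reshape(-1,3);d=np.hypot(X[:,0]-.5863,X[:,1]+.0735)
    g=c["image"].reshape(-1,3)
    a=np.degrees(np.arctan2(X[:,1]+.0735,X[:,0]-.5863))%360
    m=(X[:,2]>.078)&(X[:,2]<.092)&(d>.055)&(d<.135)&(a>90)&(a<275)
    m2=m&(g.min(1)>110);print("lever pts",m2.sum(),"angle med %.1f  span %.1f %.1f"%(np.median(a[m2]),*np.percentile(a[m2],[5,95])) if m2.sum() else "")
E
python3 lv.py 1
python3 -m jog '[[0,0.001,-0.004,0,1,0],[0,0.001,-0.004,0,2,0],[0,0,-0.004,0,2,0],[0,0,-0.004,0,2,0]]'; python3 lv.py 1
```

```text
t 10.73 z 0.0754 rad 0.1164 psi 267.1 yaw -19.9 (want -13.3 for lever 256.7) tilt [ 0.003 -0.008] F [-0.4 -0.9 -0.4] q7 -0.27
lever pts 30 angle med 249.9  span 246.6 253.3
time: 11.12
ee_pos: [0.5661, -0.184, 0.0762]
eef_rot: [0.368, -0.6, 0.607, -0.369]
ft_force: [-0.1, 0.4, -0.3]
width: 0.0005
t 11.12 z 0.0762 rad 0.1123 psi 259.6 yaw -27.2 (want -21.1 for lever 248.9) tilt [ 0.005 -0.008] F [-0.1  0.4 -0.3] q7 -0.39
lever pts 23 angle med 250.0  span 246.4 253.7
```

```bash
python3 -m jog '[[0,0.002,-0.004,0,0,0],[0,0.002,-0.004,0,0,0],[0,0.001,-0.004,0,1,0],[0,0.001,-0.004,0,2,0]]'; python3 lv.py 1
```

```text
time: 11.5
ee_pos: [0.5564, -0.1802, 0.0758]
eef_rot: [0.349, -0.605, 0.621, -0.356]
ft_force: [3.5, -5.0, -1.2]
width: 0.0005
t 11.50 z 0.0758 rad 0.1108 psi 254.4 yaw -30.3 (want -26.6 for lever 243.4) tilt [ 0.02  -0.015] F [ 3.5 -5.  -1.2] q7 -0.44
lever pts 20 angle med 246.2  span 242.7 250.0
```

```bash
cat >> lv.py <<'E'
w=np.cross(M[:,1],[0,0,-1]);print("level fix deg",np.degrees(M.T@w).round(1))
E
sed -i 's/\.021\/rr/.016\/rr/g' lv.py
python3 -m jog '[[0,0.002,-0.005,-0.5,2,0],[0,0.002,-0.005,-0.4,2,0],[0,0.001,-0.004,-0.3,2,0],[0,0.001,-0.004,-0.2,2,0],[0,0.001,-0.004,0,2,0]]'; python3 lv.py 1
```

```text
time: 11.97
ee_pos: [0.5401, -0.1705, 0.0723]
eef_rot: [0.294, -0.639, 0.645, -0.297]
ft_force: [0.4, -0.2, -0.7]
width: 0.0008
t 11.97 z 0.0723 rad 0.1075 psi 244.5 yaw -40.6 (want -34.0 for lever 236.0) tilt [ 0.007 -0.006] F [ 0.4 -0.2 -0.7] q7 -0.61
lever pts 16 angle med 234.6  span 231.0 240.1
level fix deg [-0.5 -0.   0. ]
```

```bash
python3 -m jog '[[0.001,0,-0.004,-0.3,0,0],[0.001,0,-0.004,0,1,0],[0.001,0,-0.004,0,2,0],[0,0.0005,-0.004,-0.3,2,0],[0,0.0005,-0.004,-0.3,2,0],[0,0.0005,-0.004,-0.3,2,0],[0,0.0005,-0.004,-0.2,2,0]]'; python3 lv.py 1
```

```text
time: 12.6
ee_pos: [0.518, -0.1565, 0.0722]
eef_rot: [-0.232, 0.671, -0.666, 0.23]
ft_force: [0.5, -4.1, 0.4]
width: 0.0
t 12.60 z 0.0722 rad 0.1075 psi 230.6 yaw -51.9 (want -48.0 for lever 222.0) tilt [-0.005  0.006] F [ 0.5 -4.1  0.4] q7 -0.80
lever pts 12 angle med 221.3  span 218.7 227.8
level fix deg [ 0.4  0.  -0. ]
```

```bash
python3 -m jog '[[0.001,0,-0.004,0.2,2,0],[0.001,0,-0.004,0,1,0],[0,0,-0.003,0,1,0]]'; python3 lv.py 1
```

```text
time: 12.9
ee_pos: [0.5094, -0.1484, 0.0726]
eef_rot: [-0.207, 0.678, -0.675, 0.207]
ft_force: [-0.4, -0.5, -0.0]
width: 0.0003
t 12.90 z 0.0726 rad 0.1073 psi 224.2 yaw -56.0 (want -54.3 for lever 215.7) tilt [-0.002  0.004] F [-0.4 -0.5 -0. ] q7 -0.88
lever pts 4 angle med 215.1  span 211.9 219.9
level fix deg [ 0.2  0.  -0. ]
```

```bash
python3 -m jog '[[0.001,0,-0.004,0,2,0],[0.001,0,-0.004,0,2,0],[0.001,0,-0.004,0,2,0],[0,0,-0.004,0,2,0],[0,0,-0.004,-0.2,2,0],[0,0,-0.004,-0.2,2,0],[0,0,-0.004,-0.2,2,0]]'; python3 lv.py
python3 -m jog '[[0.001,0,-0.004,0,2,0],[0.001,0,-0.004,0,1,0],[0,0,-0.004,0,1,0]]'; python3 lv.py 1
```

```text
time: 13.53
ee_pos: [0.4923, -0.1272, 0.0725]
eef_rot: [-0.123, 0.7, -0.693, 0.119]
ft_force: [0.3, -3.3, -0.6]
width: 0.0006
t 13.53 z 0.0725 rad 0.1083 psi 209.7 yaw -70.3 (want -68.7 for lever 201.3) tilt [-0.007  0.009] F [ 0.3 -3.3 -0.6] q7 -1.14
level fix deg [0.6 0.  0.2]
time: 13.78
ee_pos: [0.4864, -0.1165, 0.0727]
eef_rot: [-0.098, 0.704, -0.697, 0.094]
ft_force: [-0.4, -0.6, -0.3]
width: 0.0003
t 13.78 z 0.0727 rad 0.1087 psi 203.3 yaw -74.4 (want -75.2 for lever 194.8) tilt [-0.007  0.009] F [-0.4 -0.6 -0.3] q7 -1.22
lever pts 0 
level fix deg [0.6 0.  0.2]
```

```bash
python3 -m jog '[[0,0,-0.004,0.3,2,0],[0,0,-0.004,0.2,2,0],[0,0,-0.004,0,2,0],[0,0,-0.004,0,2,0],[0,0,-0.004,-0.2,2,0],[0,0,-0.004,-0.2,2,0],[0,0,-0.004,-0.2,2,0]]'; python3 lv.py
python3 -m jog '[[0.001,0,-0.004,0,2,0],[0.001,0,-0.004,0,2,0]]'; python3 lv.py
```

```text
time: 14.42
ee_pos: [0.4798, -0.091, 0.0725]
eef_rot: [-0.011, 0.709, -0.705, 0.005]
ft_force: [-1.1, -2.5, 0.8]
width: 0.0002
t 14.42 z 0.0725 rad 0.1079 psi 189.4 yaw -88.8 (want -89.2 for lever 180.8) tilt [-0.008  0.005] F [-1.1 -2.5  0.8] q7 -1.52
level fix deg [0.3 0.  0.5]
time: 14.58
ee_pos: [0.4778, -0.0835, 0.0727]
eef_rot: [0.015, 0.708, -0.705, -0.021]
ft_force: [0.5, -0.2, 0.6]
width: 0.0004
t 14.58 z 0.0727 rad 0.1089 psi 185.3 yaw -92.9 (want -93.2 for lever 176.8) tilt [-0.008  0.005] F [ 0.5 -0.2  0.6] q7 -1.61
level fix deg [ 0.2 -0.   0.5]
```

```bash
python3 -m jog '[[0,0,-0.004,0.2,2,0.3],[0,0,-0.004,0,2,0.2],[0,0,-0.004,0,2,0],[0,0,-0.004,0,2,0],[0,0,-0.004,0,2,0],[0,0,-0.004,0,2,0]]'; python3 lv.py
python3 -m jog '[[0,0,-0.003,0,2,0]]'; python3 lv.py
```

```text
time: 15.08
ee_pos: [0.4792, -0.0598, 0.0726]
eef_rot: [-0.092, -0.7, 0.702, 0.095]
ft_force: [-3.5, -5.7, 2.9]
width: 0.0005
t 15.08 z 0.0726 rad 0.1080 psi 172.7 yaw -105.2 (want -105.8 for lever 164.2) tilt [-0.003 -0.002] F [-3.5 -5.7  2.9] q7 -1.88
level fix deg [-0.2  0.   0.2]
time: 15.17
ee_pos: [0.4793, -0.0575, 0.0726]
eef_rot: [-0.104, -0.698, 0.701, 0.108]
ft_force: [-2.9, -3.2, 3.4]
width: -0.0
t 15.17 z 0.0726 rad 0.1082 psi 171.5 yaw -107.2 (want -107.0 for lever 163.0) tilt [-0.005 -0.004] F [-2.9 -3.2  3.4] q7 -1.92
level fix deg [-0.3 -0.   0.2]
```

```bash
python3 -m jog '[[0,0,-0.004,0,1.5,0],[0,0,-0.004,0,1.5,0]]'; python3 lv.py
python3 -m jog '[[0,0,-0.003,0,1,0]]'; python3 lv.py 1
```

```text
time: 15.33
ee_pos: [0.4805, -0.0509, 0.0724]
eef_rot: [-0.123, -0.694, 0.698, 0.127]
ft_force: [-1.3, -1.7, 1.6]
width: 0.0006
t 15.33 z 0.0724 rad 0.1082 psi 167.9 yaw -110.4 (want -110.6 for lever 159.4) tilt [-0.008 -0.005] F [-1.3 -1.7  1.6] q7 -1.99
level fix deg [-0.4 -0.   0.3]
time: 15.42
ee_pos: [0.4813, -0.0479, 0.0724]
eef_rot: [-0.129, -0.692, 0.697, 0.134]
ft_force: [-0.3, -0.5, 1.2]
width: 0.0006
t 15.42 z 0.0724 rad 0.1081 psi 166.3 yaw -111.4 (want -112.2 for lever 157.8) tilt [-0.008 -0.006] F [-0.3 -0.5  1.2] q7 -2.01
lever pts 0 
level fix deg [-0.5 -0.   0.3]
```

```bash
cat > sc.py <<'E'
from h import *
from bench import r
c=r.camera("scene");X=cloud(c).reshape(-1,3);d=np.hypot(X[:,0]-.5863,X[:,1]+.0735);g=c["image"].reshape(-1,3)
a=np.degrees(np.arctan2(X[:,1]+.0735,X[:,0]-.5863))%360
m=(X[:,2]>.074)&(X[:,2]<.094)&(d>.07)&(d<.135)&(g.min(1)>100)&(a>95)&(a<280)
print("scene lever",m.sum(),"median %.1f range %.1f %.1f"%(np.median(a[m]),a[m].min(),a[m].max()) if m.sum() else "")
E
python3 -m jog '[[0,0,0,0,0,0],[0,0,0,0,0,0],[0,0,0,0,0,0]]'; python3 lv.py; python3 sc.py
python3 -c "
from h import *
s=load('pics/scene0.npz');X=cloud(s).reshape(-1,3);d=np.hypot(X[:,0]-.5863,X[:,1]+.0735);g=s['image'].reshape(-1,3);a=np.degrees(np.arctan2(X[:,1]+.0735,X[:,0]-.5863))%360
m=(X[:,2]>.074)&(X[:,2]<.094)&(d>.07)&(d<.135)&(g.min(1)>100)&(a>95)&(a<280);print('start',m.sum(),np.median(a[m]))"
```

```text
time: 15.72
ee_pos: [0.4817, -0.0464, 0.0723]
eef_rot: [-0.128, -0.693, 0.697, 0.133]
ft_force: [0.2, 0.0, -0.7]
width: 0.0002
t 15.72 z 0.0723 rad 0.1080 psi 165.5 yaw -111.2 (want -113.0 for lever 157.0) tilt [-0.008 -0.004] F [ 0.2  0.  -0.7] q7 -2.01
level fix deg [-0.4  0.   0.3]
scene lever 29 median 157.9 range 154.6 161.6
start 114 250.36254736614924
```

```bash
python3 - <<'E'
from h import *
from bench import r
a=r.camera("scene");np.savez("pics/s6.npz",**a)
cv2.imwrite("pics/s6.png",cv2.resize(a["image"][130:290,200:400,::-1],None,fx=4,fy=4,interpolation=cv2.INTER_CUBIC)[:600])
for ang in(249.2,169.2,159.2,149.2,129.2):
    t=np.radians(ang)
    print(ang,[((proj(a,[.5863+q*np.cos(t),-.0735+q*np.sin(t),.086])-[200,130])*4).round() for q in(.05,.13)])
E
```

```text
249.2 [array([334., 417.]), array([199., 468.])]
169.2 [array([366., 336.]), array([294., 262.])]
159.2 [array([378., 330.]), array([326., 248.])]
149.2 [array([392., 326.]), array([360., 239.])]
129.2 [array([421., 324.]), array([431., 233.])]
```

View pics/s6.png

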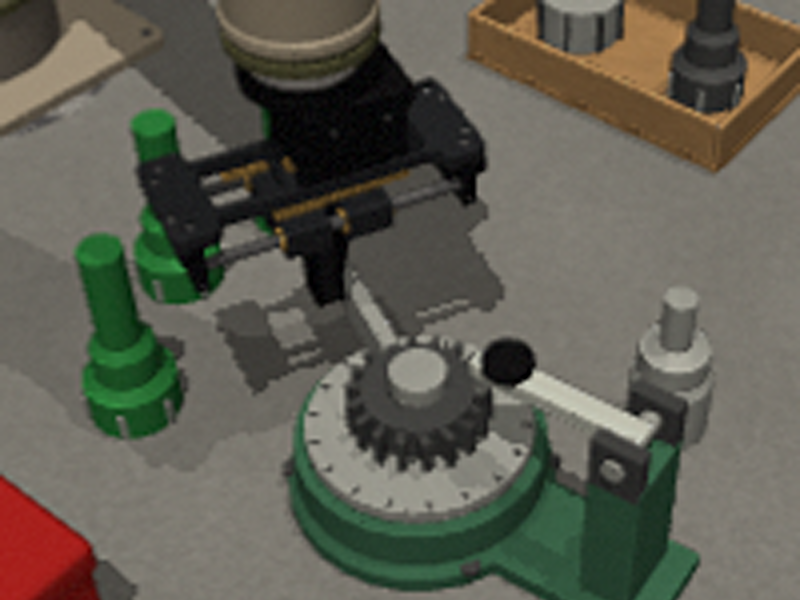

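The lever still touches the finger (crop (350,285)), at about 157°, close to the half-way point with next to no force. It hasn't leapt yet, so I'm nudging on in small steps.

```bash
python3 -m jog '[[0,0,-0.003,0,1,0],[0,0,0,0,0,0]]'; python3 lv.py; python3 sc.py
python3 -c "
from h import *
import numpy as np
from bench import r
a=r.camera('scene');b=np.load('pics/s6.npz')['image'];x=a['image']
cv2.imwrite('pics/s7.png',cv2.resize(np.hstack([b[180:240,260:330],x[180:240,260:330]])[:,:,::-1],None,fx=5,fy=5,interpolation=cv2.INTER_CUBIC))"
```

```text
time: 15.98
ee_pos: [0.4827, -0.0437, 0.0723]
eef_rot: [-0.134, -0.692, 0.696, 0.139]
ft_force: [-0.1, -0.1, 1.8]
width: 0.0003
t 15.98 z 0.0723 rad 0.1078 psi 163.9 yaw -112.3 (want -114.6 for lever 155.4) tilt [-0.008 -0.004] F [-0.1 -0.1  1.8] q7 -2.04
level fix deg [-0.4 -0.   0.3]
scene lever 24 median 152.2 range 148.5 155.3
```

View pics/s7.png

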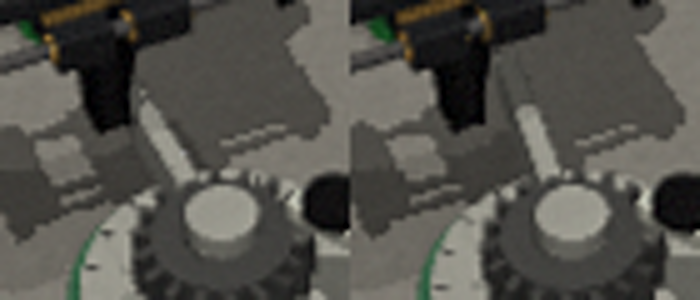

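The right half shows the lever leapt clear of the finger, into the fifth stop. Backing off and rising.

```bash
python3 -m jog '[[0,0,0.008,0,0,0],[0,-0.01,0.006,0,0,0],[0,-0.02,0,0,0,0],[0,-0.025,0,0,0,0],[0,-0.025,0,0,0,0],[0,-0.025,0,0,0,0],[0,-0.02,0,0,0,0],[0,-0.015,0,0,0,0],[0,0,0,0,0,0]]'
python3 lv.py;python3 sc.py
python3 - <<'E'
from h import *
c=load("pics/w1.npz");print("pad w1",onz(c,(539,232),.147))
s=load("pics/s6.npz");print("pad s6",onz(s,(200+508/4,130+361/4),.147))
s=load("pics/w1.npz");print("hub w1",onz(s,(453,222),.101))
E
python3 st.py .646 -.064 .2 -91
```

```text
time: 16.83
ee_pos: [0.4746, -0.0622, 0.223]
eef_rot: [-0.134, -0.691, 0.696, 0.14]
ft_force: [0.3, 0.6, 0.2]
width: 0.0003
t 16.83 z 0.2230 rad 0.1122 psi 174.2 yaw -112.4 (want -104.0 for lever 166.0) tilt [-0.01  -0.004] F [0.3 0.6 0.2] q7 -1.94
level fix deg [-0.4  0.   0.4]
scene lever 72 median 148.6 range 144.5 152.4
pad w1 [ 0.64260126 -0.05956621  0.147     ]
pad s6 [ 0.64965886 -0.06457328  0.147     ]
hub w1 [ 0.58673086 -0.06835718  0.101     ]
t 16.88 p [ 0.4743 -0.0624  0.2216] yaw -112.42 tilt [-0.011 -0.004 -1.   ] q [ 0.37  0.04 -0.34  1.81  0.02  1.31 -1.94] F [ 0.3  0.1 -0.7] w 0.0004
shift [-0.1595  0.0198 -0.0642] turn [ -0.4 -21.4   0.6]
```

```bash
python3 -m jog '[[0,0,0,0,-7,0],[0,0,0,0,-7,0],[0,0,0,0,-7,0],[-0.02,0.002,0,0,0,0],[-0.034,0.002,0,0,0,0],[-0.034,0.002,0,0,0,0],[-0.034,0.002,0,0,0,0],[-0.034,0.002,0,0,0,0],[-0.018,0,0,0,0,0],[0,0,0,0,0,0]]' >/dev/null
python3 st.py .646 -.064 .165 -91
```

```text
t 17.72 p [ 0.6483 -0.0703  0.2006] yaw -90.71 tilt [-0.022 -0.006 -1.   ] q [ 0.28  0.44 -0.33  1.38  0.15  1.37 -1.64] F [0.  1.5 0.5] w 0.0009
shift [ 0.0017  0.0356 -0.0065] turn [-0.4  0.3  1.2]
```

```bash
python3 -m jog '[[0.001,0.01,-0.006,-0.4,0,1],[0,0.012,0,0,0,0],[0,0.01,0,0,0,0],[0,0,0,0,0,0]]' >/dev/null
python3 st.py .646 -.064 .147 -91
python3 - <<'E'
from h import *
from bench import r
for n,f in(("scene",4),("wrist",1)):
    c=r.camera(n);np.savez("pics/%s8.npz"%n,**c)
    im=c["image"][:,:,::-1]
    if n=="scene": a=cv2.resize(im[160:260,280:380],(400,400),interpolation=cv2.INTER_CUBIC)
    else: b=cv2.resize(im[:,120:520],(400,400))
cv2.imwrite("pics/p8.png",np.hstack([a,b]))
E
```

```text
t 18.05 p [ 0.6446 -0.0655  0.1623] yaw -90.72 tilt [-0.011  0.001 -1.   ] q [ 0.28  0.45 -0.34  1.45  0.15  1.28 -1.65] F [-0.8 -0.2 -1.4] w 0.0003
shift [-0.0015  0.0153 -0.0015] turn [0.1 0.3 0.6]
```

View pics/p8.png

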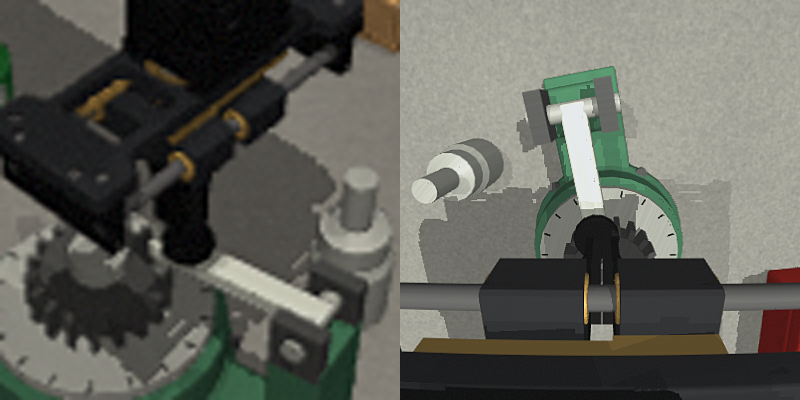

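In both views the fingertips are over the black pad (left (190,245), right (600,235)). Pressing down gradually.

```bash
python3 -m jog '[[-0.001,0.005,-0.001,0,0,0.5],[0,0.005,0,0,0,0],[0,0.004,0,0,0,0],[0,0.004,0,0,0,0],[0,0.003,0,0,0,0]]'
python3 -m jog '[[0,0.003,0,0,0,0],[0,0.003,0,0,0,0]]';python3 st.py .646 -.064 .127 -91
```

```text
time: 18.57
ee_pos: [0.6476, -0.0654, 0.1451]
eef_rot: [-0.007, -0.707, 0.707, 0.003]
ft_force: [-2.3, -0.6, 3.3]
width: 0.0005
time: 18.73
ee_pos: [0.6471, -0.0655, 0.139]
eef_rot: [-0.006, -0.707, 0.707, 0.003]
ft_force: [-4.2, -0.3, 4.6]
width: 0.0007
t 18.73 p [ 0.6471 -0.0655  0.139 ] yaw -90.78 tilt [ 0.004 -0.001 -1.   ] q [ 0.28  0.46 -0.33  1.48  0.16  1.22 -1.66] F [-4.2 -0.3  4.6] w 0.0007
shift [ 0.0011  0.012  -0.0015] turn [-0.   0.2 -0.3]
```

```bash
python3 -m jog '[[0,0.003,0,0,0,0],[0,0.003,0,0,0,0],[0,0.003,0,0,0,0]]'
python3 -m jog '[[0,0.003,0,0,0,0],[0,0.003,0,0,0,0]]'
```

```text
time: 18.98
ee_pos: [0.6469, -0.0656, 0.1299]
eef_rot: [-0.006, -0.707, 0.707, 0.003]
ft_force: [-3.0, -0.5, 5.9]
width: 0.0003
time: 19.15
ee_pos: [0.6473, -0.0656, 0.1279]
eef_rot: [-0.007, -0.707, 0.708, 0.003]
ft_force: [-21.1, -0.3, 36.7]
width: 0.0004
```

On the stop (37 N at z 0.128). Holding, then easing up about 1 mm per row.

```bash
python3 -m jog '[[0,0.001,0,0,0,0],[0,0.001,0,0,0,0],[0,0.001,0,0,0,0],[0,0.001,0,0,0,0],[0,0.001,0,0,0,0]]'
python3 -m jog '[[0,-0.001,0,0,0,0],[0,-0.001,0,0,0,0],[0,-0.001,0,0,0,0],[0,-0.001,0,0,0,0],[0,-0.001,0,0,0,0],[0,-0.001,0,0,0,0]]'
```

```text
time: 19.57
ee_pos: [0.6471, -0.0655, 0.129]
eef_rot: [-0.008, -0.706, 0.708, 0.002]
ft_force: [-8.5, -0.1, 12.1]
width: 0.0005
time: 20.07
ee_pos: [0.6469, -0.0655, 0.1363]
eef_rot: [-0.008, -0.706, 0.708, 0.002]
ft_force: [-3.3, 0.1, 4.2]
width: 0.0004
```

```bash
python3 -m jog '[[0,-0.001,0,0,0,0],[0,-0.001,0,0,0,0],[0,-0.001,0,0,0,0],[0,-0.001,0,0,0,0],[0,-0.001,0,0,0,0],[0,-0.001,0,0,0,0],[0,-0.001,0,0,0,0],[0,-0.001,0,0,0,0]]'
python3 -m jog '[[0,-0.001,0,0,0,0],[0,-0.001,0,0,0,0],[0,-0.001,0,0,0,0],[0,-0.001,0,0,0,0],[0,-0.001,0,0,0,0],[0,-0.001,0,0,0,0],[0,-0.001,0,0,0,0],[0,-0.001,0,0,0,0]]'
```

```text
time: 20.73
ee_pos: [0.6476, -0.0654, 0.1449]
eef_rot: [-0.009, -0.706, 0.708, 0.001]
ft_force: [-2.2, 0.2, 3.1]
width: 0.0003
time: 21.4
ee_pos: [0.6477, -0.0653, 0.1523]
eef_rot: [-0.008, -0.706, 0.708, 0.001]
ft_force: [-0.0, 0.3, -0.1]
width: 0.0005
```

Clear of the pad with no force left. Rising, backing away and checking before I hand in.

```bash
python3 -m jog '[[0,-0.005,0,0,0,0],[0,-0.015,0,0,0,0],[0,-0.02,0,0,0,0],[0,-0.025,0,0,0,0],[0,-0.02,0,0,0,0],[0.02,0,0.02,0,0,0],[0.025,0,0.03,0,0,0],[0.025,0,0.03,0,0,0],[0.025,0,0.03,0,0,0],[0.015,0,0.02,0,0,0],[0,0,0,0,0,0],[0,0,0,0,0,0]]'
python3 st.py; python3 sc.py
python3 - <<'E'
from h import *
from bench import r
c=r.camera("scene");b=load("pics/scene0.npz");np.savez("pics/s9.npz",**c)
X=cloud(c).reshape(-1,3)
for n,p,rad,z0,z1 in(("arbor",(.4885,.357),.03,.134,.15),("pad",(.647,-.064),.02,.13,.16),):
    m=(np.hypot(X[:,0]-p[0],X[:,1]-p[1])<rad)&(X[:,2]>z0)&(X[:,2]<z1);print(n,m.sum(),np.median(X[m],0).round(4))
Y=cloud(b).reshape(-1,3)
for n,p,rad,z0,z1 in(("chuck",(.664,.062),.045,.03,.13),("mill",(.356,.345),.05,.03,.048),("box",(.47,-.3),.17,.07,.1),("pad z",(.647,-.064),.02,.13,.16)):
    print(n,[np.median(Q[(np.hypot(Q[:,0]-p[0],Q[:,1]-p[1])<rad)&(Q[:,2]>z0)&(Q[:,2]<z1)],0).round(4) for Q in(Y,X)])
cv2.imwrite("pics/s9.png",c["image"][:,:,::-1])
E
```

```text
time: 22.4
ee_pos: [0.5306, -0.1965, 0.2442]
eef_rot: [-0.008, -0.706, 0.708, -0.001]
ft_force: [0.2, -0.5, 1.0]
width: 0.0007
t 22.4 p [ 0.5306 -0.1965  0.2442] yaw -90.58 tilt [ 0.013 -0.002 -1.   ] q [ 0.52  0.2  -0.28  1.59  0.05  1.35 -1.35] F [ 0.2 -0.5  1. ] w 0.0007
scene lever 17 median 147.2 range 144.3 149.0
arbor 64 [0.4907 0.352  0.1428]
pad 190 [ 0.6496 -0.0668  0.1466]
chuck [array([0.6766, 0.0572, 0.0718]), array([0.6767, 0.057 , 0.0718])]
mill [array([0.3608, 0.3421, 0.0446]), array([0.3611, 0.3415, 0.0443])]
box [array([ 0.4587, -0.3469,  0.0875]), array([ 0.4553, -0.3484,  0.0876])]
pad z [array([ 0.6496, -0.067 ,  0.1463]), array([ 0.6496, -0.0668,  0.1466])]
```

View pics/s9.png

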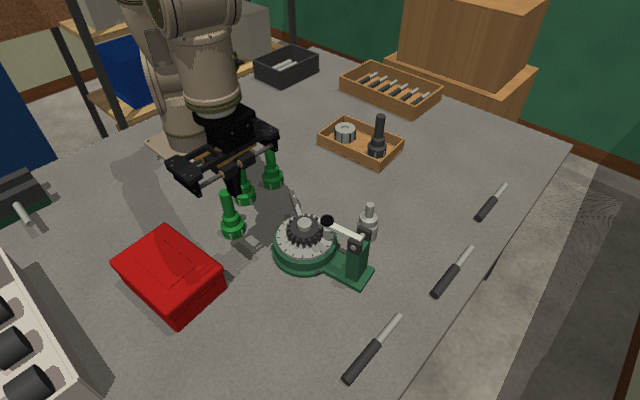

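The final view shows the arbor upright in the tray (378,138), the lever in its new stop (296,200), and the gauge arm level (327,220). The bystanders are in place and the robot is clear of everything. Handing in.

```bash
python3 -c "
from bench import r
print(r.close_job())"
```

```text
the job is handed in; nothing more can be done
None
```

The job is done and handed in at about 22 s of robot time; no verdict was reported.

- **Arbor:** I moved the dark arbor into the free end of the tray. It stands upright about 11 mm along and 5 mm across from my estimate of the centre, with its top at 0.143 m. While I was lowering it, one contact on the tray floor read 54 N at the wrist.
- **Lever:** I pushed it clockwise through five leaps, from about 249–250° to 147–149°, so about 100°. The fifth leap was slow to come: the lever sat near the half-way point until I nudged it on. The last reading (147.2°) came from only 17 points; the clearer one before it, from 72 points, gave 148.6°.
- **Gauge arm:** I pressed it onto its stop (37 N peak, held about 0.4 s at 12 N or more), then eased it up at roughly 0.2 rad/s. The pad is back at its starting height to within 0.3 mm.
- **Bystanders:** The chuck and shell mill readings changed by under 1 mm. The toolbox reading changed by 4 mm, probably because the arm now hides or shadows part of it; nothing touched it.

The two cameras disagreed by 2–4 mm on where the turning axis is, so I used the average.

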